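Seat the core hub on the rewinder's splined shaft and hold it down

TASK

Fit the larger of the two core hubs onto the label rewinder's upright shaft: lower it over the shaft, turn it until its grooves mesh with the shaft's splines, and slide it fully home against the spring until it sits on the shaft's shoulder. Keep hold of it and keep it pressed down there: the program finishes while still holding it, so that I can slip the retaining clip on. Leave the smaller hub and the other things on the bench where they are.

Things in the scene. Friction and masses are not known exactly. Their poses are not given: they have to be found in the camera images.
- large_hub_centre (a point): Centre (half-way up, 30 mm above the underside, on the axis) of the LARGER core hub, the loose part to fit, 0.15 to 0.31 kg, standing upright on the bench, z up. 60 mm tall: round flange 90 mm wide, 5 mm thick; grey drum 74 mm wide up to 27 mm; then a bright hexagon up to 60 mm
- large_hub_hex (a point): Centre of the larger hub's hexagon, 43.5 mm above its underside: the place to grip from above. 46 mm across flats, 33 mm tall. x (level) points through a corner of the hexagon, so its flats face 30, 90, 150 ... degrees from x
- large_hub_mouth (a point): Lower mouth of the larger hub's bore: on its axis, at the underside. The bore runs right through: six lands leave a 26.4 mm round opening; between them six grooves about 8 mm wide reach out to 34 mm diameter. x (level) points along the middle of one groove; grooves follow every 60 degrees
- small_hub_centre (a point): Centre, half-way up (30 mm), of the SMALLER core hub, which stays where it is: same build and 60 mm height, but flange 68 mm, drum 51 mm, hexagon 42 mm across flats. The two hubs may have changed places. To their left stands a fixed brown carton, 145 mm high, with a padded envelope on it; keep the hand high above it
- shoulder (a point): On the axis of the rewinder's upright shaft, at the top of its shoulder (44 mm wide, 66 mm above the bench), on which the hub's underside sits when home. z up; x (level) points along the middle of one spline, others follow every 60 degrees. The rewinder, fixed on the bench, is a grey machine 210 x 180 mm, 50 mm high, with a round 160 mm platter
- spline_ends (a point): On the shaft's axis, at the flat upper ends of its six straight splines, 30 mm above the shoulder. Splines 6 mm wide, 32 mm over the tips, 24 mm at the roots, down to the shoulder. Only with its grooves within about 5 degrees of them does the hub slide over them, else its lands rest on these ends. Side play of a meshed hub about 1 mm
- shaft_tip (a point): Top of the shaft, 72 mm above the shoulder. From the spline ends to here it is a plain round pilot, 22 mm in diameter, the last 6 mm tapered. A thin guide roller stands at one corner of the machine, 122 mm from the shaft, its top 93 mm above the bench
- spindle (a joint): Turn of shaft and platter about the upright axis, rad, counter-clockwise from above. Braked: it takes 1 N m to turn it
- spring_cup (a joint): Travel (m) of the dark steel ring, 68 mm wide outside, 49 mm inside, round the shoulder, which a spring pushes up: 0 up, its top 8 mm above the shoulder; 0.008 pressed level with it. It pushes the hub up with 5 N at first touch, 10.5 N when home, more than the hub weighs: let go, the hub rises again
- tape_mid (a point): Centre of the brown tape roll lying flat on the bench, 110 mm in diameter, 48 mm high, loose; stays where it is
- parcel_mid (a point): Centre of the small brown parcel, 75 x 112 x 47 mm, loose, beyond the tape roll, to the right of the rewinder; stays where it is
Not all that is in view belongs to the job. What is shaped like the part that bears large_hub_centre but blue or yellow is not meant.

How it is judged:
By the outcome, as a careful person would: the job done as asked, in the order asked, and still so for the second after the job is handed in, while the arm keeps its last pose, push and grip.
It also fails if it takes over 42 s, if anything falls off the work surface, if the arm or the gripper's body presses on something with over 40 N, if the wrist force passes 120 N, or if a joint passes its speed limit or range.

ROBOT

A 6-joint arm with a two-finger parallel gripper is mounted at the origin on the work surface; the furniture and walls round the work are solid. World frame = base frame: x ahead of the robot, y to its left, z up, the work surface at z = 0. Lengths are in mm, angles in rad, forces in N, time in s.
With the tool pointing down it reaches from about 400 to 925 mm from the base axis. Payload 12.5 kg.
Tool frame: the origin (TCP) lies on the centre line of the jaws, within the pads' length; the fingertips stand 8 mm ahead of it and the grasp point (between the pads) lies 11 mm behind it; z points along the fingers, x is the direction in which the jaws open and shut, and the axes are right-handed (so a half turn about z gives the same grasp; the last joint's range is limited). The gripper opens to 95 mm and grips with 3 to 60 N. Pads are 20 mm wide; open, the fingers measure 119 mm over their backs; the gripper's body (75 mm by 180 mm) begins 59 mm behind the grasp point.
Start: joints at [1.073, 0.491, 1.559, -0, 1.092, -0.106], TCP at [238.643, 577.664, 222.661] pointing down, gripper open.
Joint ranges: [-3.1, 3.1], [-0.84, 2.19], [0.05, 2.79], [-1.13, 4.28], [0.06, 2.93], [-2.69, 2.69]. Speed limits (rad/s): [2.22, 2.22, 2.79, 3.14, 3.14, 3.14].

INTERFACE

Orientations are given as [roll, pitch, yaw] about the fixed x, y, z axes, in that order (R = Rz(yaw) Ry(pitch) Rx(roll)).
In Python, from cell import env gives the robot as it stands. The module is installed in compiled form; this text tells all that it offers.
- The arm moves only by the tool send_rows, never from a script. Its argument "moves" is a list that holds one entry, the list of rows, each a list of 6 numbers: the shift along the tool's x, y, z as a fraction of full scale, then the turn, a rotation vector about the tool's x, y, z as a fraction of full scale. A call has 1 to 12 rows; each row is the pose to reach, as a shift and turn from the pose commanded when the call began, along the tool's axes at that moment; what a row does not reach only later rows make up. Full scale, the value 1, is 0.3 m for a shift and 90 degrees for a turn. A row lasts 1/12 s, in which the tool goes at most 41.7 mm and 7.16 degrees, less where a joint would pass 70% of its speed; a pose out of reach is approached as far as the arm can. A call with a number of a shift or a turn outside -1 to 1 is refused whole. A call with a gripper value outside its range is refused whole. "grip" is the gripper's target within -1 to 1 (shut at 1, half-way at 0, fully open at -1), set as the call begins (left out, the last holds). The fingers move at their own pace and stop on an object; the grip force is fixed at half the most. Time passes only in rows, so rows that repeat a pose let the fingers close. It gives the time, the measured TCP pose, the force and the opening at its end, in the units of the state.
- env.state(): the state, without advancing time (a new reading comes with each control period).
- env.read_camera(name): name is "scene" or "top"; returns a dict with "image" (400x640x3 uint8, red, green, blue), "mtx" (3x3 intrinsics, pixels), "T" (4x4, takes a point from camera to world coordinates). Camera axes: x right, y up, looking along -z (the intrinsics and any distortion apply to the point x, -y, -z); pixel columns grow to the right and rows downward; lengths in mm; the calibration is good to about 2 mm. A picture is of the moment at which its call begins. There is no depth.
- env.job_done(): hands the job in, once; it reports no verdict.
Trained networks look in the newest picture that a camera, given by its name, has taken for a name from the list of things; names that differ only in an ending like _2 or _b are one class to them, and where a whole thing is asked for, a point or a joint stands for the part that bears it (a point fixed in the world has none). Each returns a list of dicts, best first, with "confidence" (0 to 1); they miss things now and then, are a little off and sometimes report something else, mostly with a low value. They report only what shows in the picture. A call takes as long as a camera call. They do not tell look-alikes from the thing itself.
- env.look_for(camera, thing): "xy" ([column, row] in pixels, amid what is visible of it).
- env.outline_of(camera, thing): "region" (400x640 bool, what is visible of it) and "xy" ([column, row] in pixels, amid what is visible of it).
The state is a dict: "t": time; "joints": joint angles; "qvel": joint speeds; "tau": joint torques, N m; "eef_pos": TCP position; "tcp_rot": TCP orientation; "ft_force": force on the tool from outside, world axes, zero at the start; "moment": the same for the moment, N m; "opening": opening from 0.0 (shut) to 1.0 (fully open).
Only numpy, scipy, OpenCV 4.12 (cv2) and the standard library are available. Lean on these libraries where they do the work, as an engineer would, in place of code of your own. Each camera call takes 0.05 s, during which the arm holds its last target. There are 200 camera calls.

## Working session

There is one attempt and no reset: what is moved stays moved. The work goes in short steps, Python scripts to look and compute and a tool call to move; the robot and the scene stay as the last step left them, time stands still between calls to the robot, and variables do not carry over. Pictures are saved under pics/ and viewed, about 8 in all and at most 12, crops included, and the job is handed in when it is done.

Besides the shell and the picture viewer there is one more tool, called after "Request:" as name(argument=value, ...) on one line, values as JSON. send_rows: Moves the arm, as the interface text tells. Its arguments: {"type":"object","properties":{"moves":{"type":"array","items":{"type":"array","items":{"type":"array","items":{"type":"number"}}}},"grip":{"type":"number"}},"required":["moves"]}

```bash
mkdir -p pics; cat > h.py <<'E'
import numpy as np, cv2
from cell import env
def cam(n):
    d=env.read_camera(n); return d["image"],np.array(d["mtx"]),np.array(d["T"])
def proj(P,K,T):
    p=np.linalg.inv(T)@np.append(P,1); q=K@np.array([p[0],-p[1],-p[2]]); return q[:2]/q[2]
def ray(uv,K,T,z):
    v=np.linalg.inv(K)@np.array([uv[0],uv[1],1.]); d=T[:3,:3]@np.array([v[0],-v[1],-v[2]]); o=T[:3,3]
    return o+d*(z-o[2])/d[2]
E
python3 - <<'E'
from h import *
for n in ["scene","top"]:
    im,K,T=cam(n); cv2.imwrite(f"pics/{n}1.png",im[:,:,::-1])
    print(n,K.round(1).tolist(),T.round(3).tolist())
    for th,z in [("large_hub_hex",43.5),("large_hub_centre",30),("small_hub_centre",30),("shaft_tip",138),("spline_ends",96),("shoulder",66),("tape_mid",24),("parcel_mid",24)]:
        for r in env.look_for(n,th)[:3]: print(th,np.round(r["xy"],1),round(r["confidence"],2),ray(r["xy"],K,T,z).round(1))
print(env.state())
E
```

```text
scene [[428.6, 0.0, 323.7], [0.0, 428.6, 204.0], [0.0, 0.0, 1.0]] [[0.793, -0.506, 0.339, 845.199], [0.609, 0.66, -0.44, -513.923], [-0.001, 0.555, 0.832, 1057.626], [0.0, 0.0, 0.0, 1.0]]
large_hub_hex [321.8 140.9] 0.78 [281.1 208.7  43.5]
large_hub_hex [373.8 189.8] 0.69 [517.1 150.6  43.5]
large_hub_hex [335.5 169.9] 0.64 [384.8 141.7  43.5]
large_hub_centre [336.3 168. ] 0.95 [376.2 157.9  30. ]
large_hub_centre [324.9 141.7] 0.93 [283.5 221.6  30. ]
large_hub_centre [419.2 173.8] 0.91 [588.5 292.5  30. ]
small_hub_centre [378.  158.6] 0.88 [456.7 266.4  30. ]
shaft_tip [346.3 249.7] 0.75 [594.1 -99.4 138. ]
spline_ends [346.9 253.6] 0.7 [590.2 -88.4  96. ]
shoulder [347.2 249.2] 0.73 [575.4 -64.3  66. ]
shoulder [417.7 173.8] 0.4 [594.  261.6  66. ]
tape_mid [244.7 293. ] 0.89 [ 430.2 -305.9   24. ]
parcel_mid [286.  330.3] 0.92 [ 575.5 -314.7   24. ]
top [[453.9, 0.0, 323.1], [0.0, 453.9, 196.2], [0.0, 0.0, 1.0]] [[-0.019, 0.993, -0.12, 314.91], [-1.0, -0.019, 0.002, -45.364], [0.0, 0.12, 0.993, 1184.092], [0.0, 0.0, 0.0, 1.0]]
large_hub_hex [249.7 230.3] 0.9 [370.5 137.6  43.5
[... 759 characters left out ...]
.5] 0.74 [572.5 -62.9  24. ]
{'t': 0.9, 'joints': array([ 1.07341366e+00,  4.90863977e-01,  1.55890543e+00, -6.97022266e-06,
        1.09169252e+00, -1.05608094e-01]), 'qvel': array([-1.95031147e-03,  1.54780139e-03, -4.32475800e-04, -1.10387374e-03,
        1.00256692e-03,  2.37483404e-05]), 'tau': array([-8.96741512e-04, -6.12458038e+01, -2.58429766e+01,  6.93484582e-02,
        4.44908417e-02, -1.91183142e-05]), 'eef_pos': array([238.63554866, 577.66486901, 222.68146052]), 'tcp_rot': array([ 3.14157272e+00, -1.29350752e-04,  1.17902497e+00]), 'ft_force': array([ 1.01101011, -0.3230735 ,  0.27403166]), 'moment': array([-0.02252398,  0.0200041 ,  0.01046497]), 'opening': 0.9991609188416837}
```

```bash
python3 - <<'E'
import cv2
a=cv2.imread("pics/scene1.png");b=cv2.imread("pics/top1.png")
cv2.imwrite("pics/a.png",cv2.resize(a[60:360,200:600],(800,600),interpolation=cv2.INTER_CUBIC))
cv2.imwrite("pics/b.png",cv2.resize(b[80:305,150:450],(800,600),interpolation=cv2.INTER_CUBIC))
E
```

```text
(no output)
```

View pics/a.png

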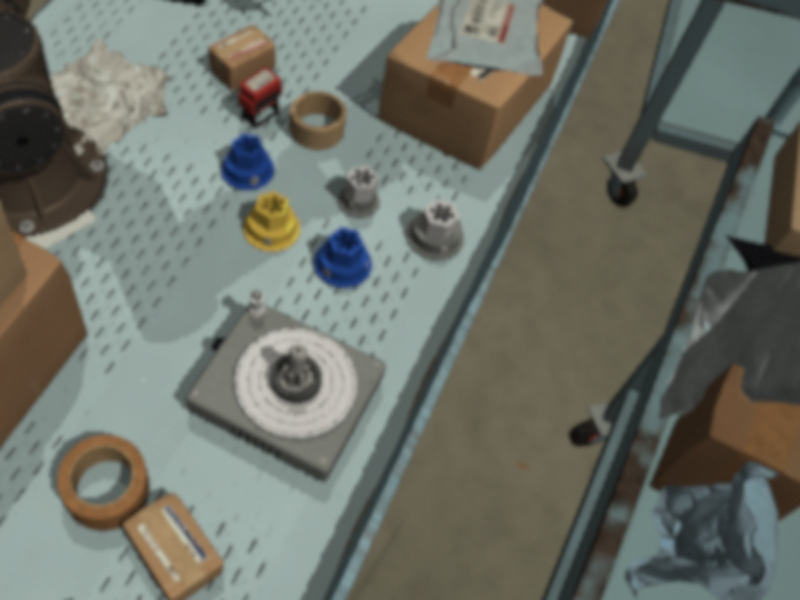

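View pics/b.png

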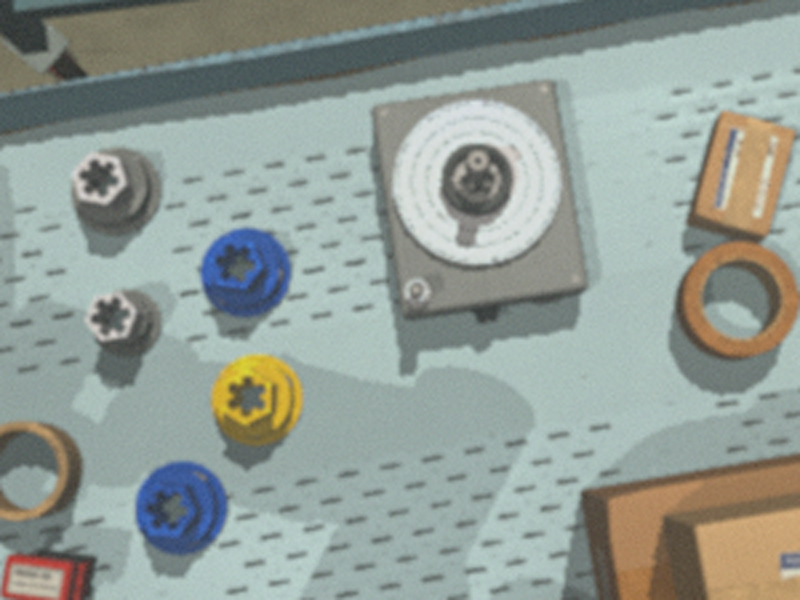

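```bash
python3 - <<'E'
from h import *
out=[]
for n,c1,c2 in [("scene",(419,172),(347,249)),("top",(193,151),(329,148))]:
    ims=[]
    for i in range(6):
        im,K,T=cam(n); ims.append(im.astype(float))
    im=np.mean(ims,0); np.savez(f"{n}.npz",im=im,K=K,T=T)
    for c in (c1,c2):
        p=cv2.getRectSubPix(im[:,:,::-1].astype(np.float32),(40,30),c)
        p=cv2.normalize(p,None,0,255,cv2.NORM_MINMAX)
        out.append(cv2.resize(p,(400,300),interpolation=cv2.INTER_CUBIC))
cv2.imwrite("pics/c.png",np.vstack([np.hstack(out[:2]),np.hstack(out[2:])]))
print(env.state()['t'])
E
```

```text
1.5[ WARN:0@36.492] global loadsave.cpp:1063 imwrite_ Unsupported depth image for selected encoder is fallbacked to CV_8U.
```

View pics/c.png

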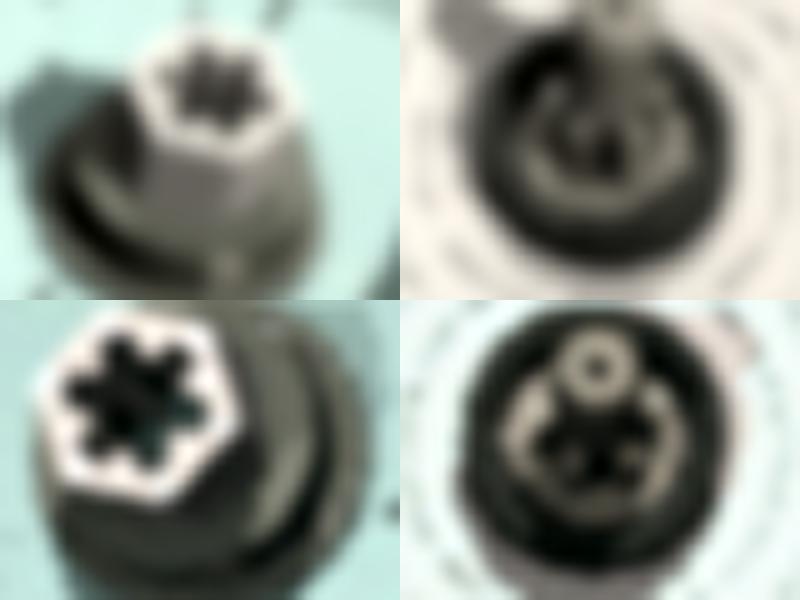

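```bash
cat > fit.py <<'E'
from h import *
from scipy.optimize import minimize
S=4
def load(n):
    d=np.load(n+".npz"); return d["im"].mean(2),d["K"],d["T"]
def P(pts,K,T): return np.array([proj(p,K,T) for p in pts])
def circ(x,y,z,r,n=48):
    a=np.linspace(0,2*np.pi,n,endpoint=False); return np.c_[x+r*np.cos(a),y+r*np.sin(a),np.full(n,z)]
def hexp(x,y,z,yaw,af): 
    a=yaw+np.arange(6)*np.pi/3; r=af/np.sqrt(3); return np.c_[x+r*np.cos(a),y+r*np.sin(a),np.full(6,z)]
def star(x,y,z,yaw,ri,ro,w):
    q=[]
    for k in range(6):
        t=yaw+k*np.pi/3
        for s,r in((-1,ri),(-1,ro),(1,ro),(1,ri)):
            u=np.sqrt(r*r-w*w/4); q.append([x+u*np.cos(t)-s*w/2*np.sin(t),y+u*np.sin(t)+s*w/2*np.cos(t),z])
    return np.array(q)
def patch(im,c,h=24):
    return cv2.getRectSubPix(im.astype(np.float32),(2*h+1,2*h+1),tuple(map(float,c))),h
def draw(layers,c,h,K,T):
    m=np.full(((2*h+1)*S,)*2,0,np.uint8)
    for pts,v in layers:
        q=((P(pts,K,T)-np.array(c)+h+.5)*S*16).round().astype(np.int32)
        if v<0: q=cv2.convexHull(q); v=-v
        cv2.fillPoly(m,[q.reshape(-1,1,2)],int(v),shift=4)
    return m
def score(layersf,p,views,sig=.9):
    tot=0
    for im,K,T,c in views:
        pt,h=patch(im,c); m=draw(layersf(p),c,h,K,T); 
        A=[];
        for v in np.unique(m):
            if v==0: continue
            A.append(cv2.GaussianBlur(cv2.resize((m==v).astype(np.float32),(2*h+1,2*h+1),interpolation=cv2.INTER_AREA),(0,0),sig).ravel())
        A=np.array(A).T; w=A.sum(1)>.9
        y=pt.ravel()[w]; B=A[w]; r=y-B@np.linalg.lstsq(B,y,rcond=None)[0]
        tot+=(r**2).sum()/((y-y.mean())**2).sum()
    return tot/len(views)
E
cat > f1.py <<'E'
from fit import *
hub=lambda p:[(circ(p[0],p[1],5,34),-10),(circ(p[0],p[1],27,35),-10),(np.r_[hexp(p[0],p[1],60,p[2],46),hexp(p[0],p[1],27,p[2],46)],-20),(hexp(p[0],p[1],60,p[2],46),30),(star(p[0],p[1],60,p[2],13.2,17,8),40)]
def shaft(p):
    x,y,t=p; L=[(circ(x,y,70,30),10),(circ(x,y,66,24),10),(circ(x,y,66,22),20)]
    L+=[(star(x,y,z,t,12,16,6),30) for z in range(66,96,5)]+[(star(x,y,96,t,12,16,6),40)]
    L+=[(np.r_[circ(x,y,96,11),circ(x,y,132,11),circ(x,y,138,8)],-50),(circ(x,y,138,8),60)]
    return L
V={n:load(n) for n in("scene","top")}
for name,f,c,x0 in [("hub",hub,{"scene":(419,173),"top":(195,153)},(577,285)),("shaft",shaft,{"scene":(347,249),"top":(329,148)},(572,-64))]:
    for use in(["scene"],["top"],["scene","top"]):
        views=[V[n]+(c[n],) for n in use]
        best=[]
        for t in np.radians(range(0,60,10)):
            r=minimize(lambda p:score(f,p*[1,1,.02],views),[x0[0],x0[1],t/.02],method="Nelder-Mead",options=dict(initial_simplex=np.array([x0[0],x0[1],t/.02])+np.array([[0,0,0],[8,0,0],[0,8,0],[0,0,5]]),maxiter=90,xatol=.1,fatol=1e-4))
            best.append((r.fun,r.x[0].round(1),r.x[1].round(1),(np.degrees(r.x[2]*.02)%60).round(1)))
        best.sort(); print(name,use,[tuple(map(float,b)) for b in best[:3]])
E
time python3 f1.py
```

```text
hub ['scene'] [(0.21648135781288147, 585.1, 297.3, 17.1), (0.21880200505256653, 585.4, 297.5, 12.3), (0.2277422398328781, 584.9, 297.4, 8.3)]
hub ['top'] [(0.10152169317007065, 585.2, 294.8, 17.0), (0.10555019229650497, 585.4, 295.4, 17.2), (0.10870679467916489, 585.2, 295.0, 20.4)]
hub ['scene', 'top'] [(0.17505128681659698, 584.9, 295.4, 16.7), (0.17632010579109192, 585.3, 295.2, 20.1), (0.17704252898693085, 584.8, 295.5, 17.1)]
shaft ['scene'] [(0.2169431746006012, 543.5, -48.1, 35.8), (0.2234286069869995, 543.8, -47.6, 55.2), (0.22712746262550354, 541.6, -47.3, 29.3)]
shaft ['top'] [(0.33224090933799744, 575.8, -64.0, 34.9), (0.33341434597969055, 575.5, -64.0, 33.6), (0.33993372321128845, 575.4, -64.1, 31.6)]
shaft ['scene', 'top'] [(0.37375175952911377, 575.2, -63.6, 35.4), (0.3744107782840729, 575.0, -63.4, 36.8), (0.3755814731121063, 575.1, -63.4, 33.8)]
real	1m5.373s
user	1m4.341s
sys	0m0.306s
```

```bash
python3 - <<'E'
from fit import *
o=[]
for n in("scene","top"):
    im,K,T=load(n)
    for x,y,t,k in((585.1,295.3,np.radians(17),0),(575.4,-63.8,np.radians(35),1)):
        c=proj((x,y,60 if k==0 else 90),K,T).round(); p=cv2.getRectSubPix(im.astype(np.float32),(40,30),tuple(map(float,c)))
        p=cv2.normalize(p,None,0,255,cv2.NORM_MINMAX); p=cv2.cvtColor(cv2.resize(p,(400,300),interpolation=cv2.INTER_CUBIC),cv2.COLOR_GRAY2BGR).clip(0,255).astype(np.uint8)
        L=[(hexp(x,y,60,t,46),(0,0,255)),(star(x,y,60,t,13.2,17,8),(0,255,0)),(circ(x,y,0,45),(255,0,0))] if k==0 else [(star(x,y,96,t,12,16,6),(0,255,0)),(circ(x,y,66,22),(0,0,255)),(circ(x,y,74,34),(255,0,0)),(circ(x,y,138,8),(0,255,255))]
        for pts,col in L: cv2.polylines(p,[((P(pts,K,T)-c+[19.5+.5,14.5+.5])*10-.5).round().astype(int).reshape(-1,1,2)],True,col,1)
        o.append(p)
cv2.imwrite("pics/d.png",np.vstack([np.hstack(o[:2]),np.hstack(o[2:])]))
E
```

```text
(no output)
```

View pics/d.png

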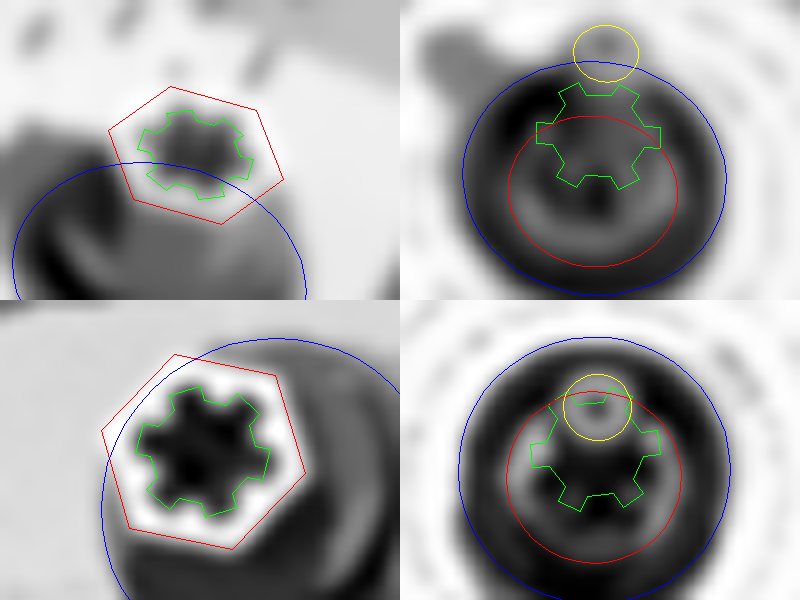

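```bash
python3 - <<'E'
from fit import *
im,K,T=load("scene")
f=lambda a,z:ray((200+a[0]/2,60+a[1]/2),K,T,z).round(0)
print("carton base",f((478,165),0),f((382,118),0),"top",f((483,108),145),f((388,62),145),f((572,22),145))
print("rail",f((500,245),0),f((520,215),0))
im,K,T=load("top"); print("rail top",ray((150+115/2.667,80+85/2.667),K,T,0), "lip",ray((150+115/2.667,80+130/2.667),K,T,0))
E
```

```text
carton base [566. 468.   0.] [384. 463.   0.] top [555. 438. 145.] [389. 436. 145.] [574. 697. 145.]
rail [673. 344.   0.] [670. 416.   0.]
rail top [693.40119242 296.7793994    0.        ] lip [646.84612444 296.0718053    0.        ]
```

```bash
cat > g.py <<'E'
from h import *
from scipy.spatial.transform import Rotation as R
def rows(*targets):
    s=env.state(); p=s["eef_pos"]; M=R.from_euler("xyz",s["tcp_rot"]); yaw=s["tcp_rot"][2]
    print("t",round(s["t"],2),"pos",p.round(1),"rpy deg",np.degrees(s["tcp_rot"]).round(2),"F",s["ft_force"].round(1),"open",round(s["opening"],3))
    for x,y,z,a in targets:
        d=M.inv().apply(np.array([x,y,z])-p)/300; r=(M.inv()*R.from_euler("xyz",[np.pi,0,np.radians(a)])).as_rotvec()/(np.pi/2)
        print(d.round(4).tolist()+r.round(4).tolist())
E
python3 -c "
from g import *
rows((238.6,577.7,262,67.5),(400,450,262,57))"
```

```text
t 1.5 pos [238.6 577.6 222.6] rpy deg [-180.     -0.     67.55] F [-0.2  0.2  0.2] open 0.999
[0.0001, -0.0002, -0.1312, -0.0, -0.0, 0.0006]
[-0.1879, 0.6596, -0.1312, -0.0, -0.0, 0.1172]
```

Request:
send_rows(moves=[[[0, 0, -0.1312, 0, 0, 0], [-0.188, 0.66, -0.1312, 0, 0, 0.117], [-0.188, 0.66, -0.1312, 0, 0, 0.117], [-0.188, 0.66, -0.1312, 0, 0, 0.117], [-0.188, 0.66, -0.1312, 0, 0, 0.117], [-0.188, 0.66, -0.1312, 0, 0, 0.117], [-0.188, 0.66, -0.1312, 0, 0, 0.117]]], grip=-1)

```text
t: 2.08
eef_pos: [404.7, 446.2, 262.0]
tcp_rot: [3.14, -0.0, 0.991]
ft_force: [-0.9, -0.0, 0.4]
opening: 1.003
```

```bash
python3 -c "
from g import *
rows((585,295.3,262,47),(585,295.3,120,47))"
```

```text
t 2.08 pos [404.7 446.2 262. ] rpy deg [ 1.7992e+02 -1.0000e-02  5.6760e+01] F [-0.9 -0.   0.4] open 1.003
[-0.0913, 0.7786, 0.0009, 0.0008, -0.0002, 0.1085]
[-0.0914, 0.7779, 0.4743, 0.0008, -0.0002, 0.1085]
```

Request:
send_rows(moves=[[[-0.0913, 0.78, 0, 0, 0, 0.108], [-0.0913, 0.78, 0, 0, 0, 0.108], [-0.0913, 0.78, 0, 0, 0, 0.108], [-0.0913, 0.78, 0, 0, 0, 0.108], [-0.0913, 0.78, 0, 0, 0, 0.108], [-0.0913, 0.78, 0, 0, 0, 0.108], [-0.0913, 0.78, 0.474, 0, 0, 0.108], [-0.0913, 0.78, 0.474, 0, 0, 0.108], [-0.0913, 0.78, 0.474, 0, 0, 0.108], [-0.0913, 0.78, 0.474, 0, 0, 0.108], [-0.0913, 0.78, 0.474, 0, 0, 0.108]]])

```text
t: 3.0
eef_pos: [579.6, 298.9, 115.2]
tcp_rot: [-3.138, 0.007, 0.825]
ft_force: [-0.1, -1.1, -0.9]
opening: 1.001
```

```bash
python3 - <<'E'
from g import *
rows((585,295.3,120,47),(585,295.3,39,47))
o=[]
for n in("scene","top"):
    im,K,T=cam(n); c=proj((585,295,70),K,T)
    p=cv2.getRectSubPix(im[:,:,::-1].copy(),(100,100),tuple(map(float,c))); o.append(cv2.resize(p,(400,400),interpolation=cv2.INTER_CUBIC))
cv2.imwrite("pics/e.png",np.hstack(o))
E
```

```text
t 3.0 pos [579.6 298.9 115.2] rpy deg [-179.81    0.38   47.29] F [-0.1 -1.1 -0.9] open 1.001
[0.0032, 0.0214, -0.016, -0.0021, 0.0042, 0.0032]
[0.005, 0.0223, 0.254, -0.0021, 0.0042, 0.0032]
```

View pics/e.png

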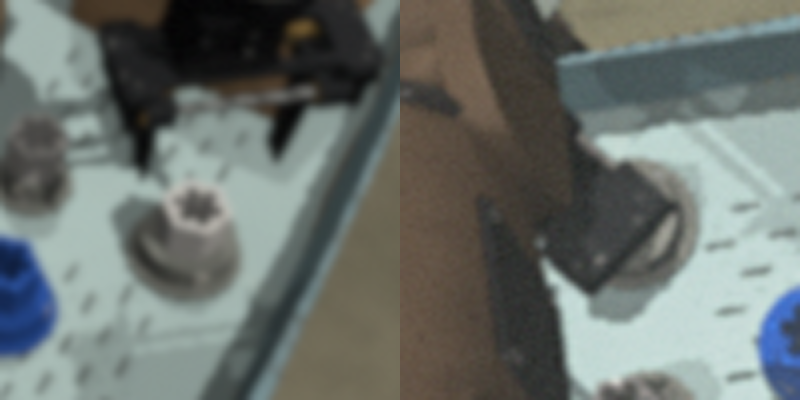

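```bash
python3 - <<'E'
from g import *
cam("top"); cam("top")
rows((585,295.3,70,47),(585,295.3,39,47))
E
```

```text
t 3.2 pos [582.3 300.1 121.9] rpy deg [ 1.7993e+02 -1.6000e-01  4.7320e+01] F [ 0.1 -0.2  0.8] open 1.0
[-0.0063, 0.0173, 0.1729, 0.0008, -0.0018, 0.0035]
[-0.0066, 0.0171, 0.2762, 0.0008, -0.0018, 0.0035]
```

Request:
send_rows(moves=[[[-0.006, 0.017, 0.05, 0, 0, 0.0035], [-0.006, 0.017, 0.11, 0, 0, 0.0035], [-0.006, 0.017, 0.17, 0, 0, 0.0035], [-0.006, 0.017, 0.21, 0, 0, 0.0035], [-0.006, 0.017, 0.24, 0, 0, 0.0035], [-0.006, 0.017, 0.265, 0, 0, 0.0035], [-0.006, 0.017, 0.272, 0, 0, 0.0035], [-0.006, 0.017, 0.272, 0, 0, 0.0035], [-0.006, 0.017, 0.272, 0, 0, 0.0035]]])

```text
t: 3.95
eef_pos: [584.4, 295.0, 38.8]
tcp_rot: [3.141, -0.001, 0.82]
ft_force: [-0.9, -0.4, 0.4]
opening: 1.002
```

```bash
python3 - <<'E'
from g import *
o=[]
for n in("scene","top"):
    im,K,T=cam(n); c=proj((585,295,70),K,T)
    p=cv2.getRectSubPix(im[:,:,::-1].copy(),(80,80),tuple(map(float,c))); o.append(cv2.resize(p,(400,400),interpolation=cv2.INTER_CUBIC))
cv2.imwrite("pics/f.png",np.hstack(o))
rows((585,295.3,39,47))
E
```

```text
t 4.05 pos [584.4 295.   39. ] rpy deg [ 1.7997e+02 -6.0000e-02  4.6990e+01] F [ 0.  -0.3  0.5] open 1.001
[0.0022, 0.0009, -0.0001, 0.0003, -0.0007, -0.0001]
```

View pics/f.png

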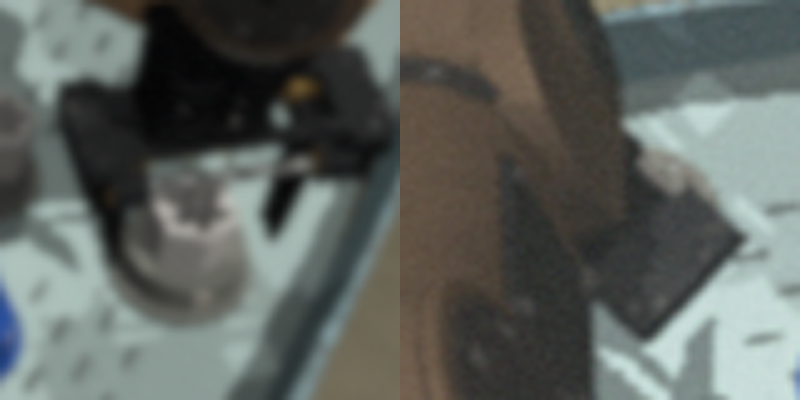

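Request:
send_rows(moves=[[[0, 0, 0, 0, 0, 0], [0, 0, 0, 0, 0, 0], [0, 0, 0, 0, 0, 0], [0, 0, 0, 0, 0, 0], [0, 0, 0, 0, 0, 0], [0, 0, 0, 0, 0, 0], [0, 0, 0, 0, 0, 0], [0, 0, 0, 0, 0, 0]]], grip=1)

```text
t: 4.72
eef_pos: [584.0, 294.8, 38.2]
tcp_rot: [-3.142, -0.0, 0.82]
ft_force: [2.0, 1.8, 0.4]
opening: 0.499
```

Request:
send_rows(moves=[[[0, 0, 0, 0, 0, 0], [0, 0, 0, 0, 0, 0], [0, 0, 0, 0, 0, 0], [0, 0, -0.05, 0, 0, 0], [0, 0, -0.1, 0, 0, 0], [0, 0, -0.1, 0, 0, 0]]])

```text
t: 5.22
eef_pos: [584.9, 295.2, 70.4]
tcp_rot: [3.14, -0.003, 0.82]
ft_force: [0.8, 0.6, -2.5]
opening: 0.48
```

```bash
python3 - <<'E'
from g import *
cam("top")
rows((585,295.3,215,47),(580,120,215,26),(575.4,-4,215,5))
E
```

```text
t 5.27 pos [584.5 295.   69.1] rpy deg [ 1.7995e+02 -1.1000e-01  4.6990e+01] F [-0.1 -0.3 -2.4] open 0.482
[0.0028, 0.001, -0.4862, 0.0006, -0.0013, -0.0001]
[-0.4359, 0.3875, -0.4867, 0.0003, -0.0013, 0.2332]
[-0.7486, 0.6582, -0.4871, 0.0001, -0.0014, 0.4665]
```

Request:
send_rows(moves=[[[0, 0, -0.12, 0, 0, 0], [0, 0, -0.24, 0, 0, 0], [0, 0, -0.36, 0, 0, 0], [0, 0, -0.45, 0, 0, 0], [-0.07, 0.062, -0.487, 0, 0, 0.045], [-0.15, 0.132, -0.487, 0, 0, 0.095], [-0.25, 0.22, -0.487, 0, 0, 0.16], [-0.34, 0.3, -0.487, 0, 0, 0.22], [-0.43, 0.38, -0.487, 0, 0, 0.28], [-0.53, 0.465, -0.487, 0, 0, 0.34], [-0.61, 0.535, -0.487, 0, 0, 0.4], [-0.68, 0.6, -0.487, 0, 0, 0.44]]])

```text
t: 6.27
eef_pos: [575.8, 20.7, 213.3]
tcp_rot: [-3.141, 0.001, 0.123]
ft_force: [0.6, 0.4, -1.1]
opening: 0.483
```

```bash
python3 - <<'E'
from g import *
cam("top")
rows((575.4,-63.8,195,5))
E
```

```text
t 6.32 pos [576.1  17.  213.2] rpy deg [1.7993e+02 8.0000e-02 6.7800e+00] F [ 2.  -3.8 -1.7] open 0.484
[-0.0341, 0.2672, 0.0611, 0.0008, 0.0008, 0.0198]
```

Request:
send_rows(moves=[[[-0.01, 0.08, 0, 0, 0, 0.01], [-0.02, 0.16, 0, 0, 0, 0.02], [-0.03, 0.24, 0, 0, 0, 0.02], [-0.034, 0.267, 0.0, 0, 0, 0.02], [-0.034, 0.267, 0.0, 0, 0, 0.02], [-0.034, 0.267, 0.0, 0, 0, 0.02]]])

```text
t: 6.82
eef_pos: [576.4, -57.7, 213.6]
tcp_rot: [-3.141, 0.001, 0.097]
ft_force: [0.3, -0.5, -2.1]
opening: 0.485
```

```bash
python3 - <<'E'
from g import *
o=[]
for n in("scene","top"):
    im,K,T=cam(n); s=env.state(); c=proj((575,-64,140),K,T)
    print(c)
    p=cv2.getRectSubPix(im[:,:,::-1].copy(),(100,100),tuple(map(float,c))); 
    p=cv2.resize(p,(400,400),interpolation=cv2.INTER_CUBIC)
    o.append(p)
cv2.imwrite("pics/g.png",np.hstack(o))
rows((575.4,-63.8,195,5))
E
```

```text
[348.47293921 234.93377206]
[328.8572314  139.70398346]
t 6.92 pos [576.6 -56.9 213.9] rpy deg [-1.7997e+02  3.0000e-02  5.6300e+00] F [ 0.4  0.7 -1.3] open 0.485
[-0.0061, 0.0227, 0.0631, -0.0003, 0.0003, 0.007]
```

View pics/g.png

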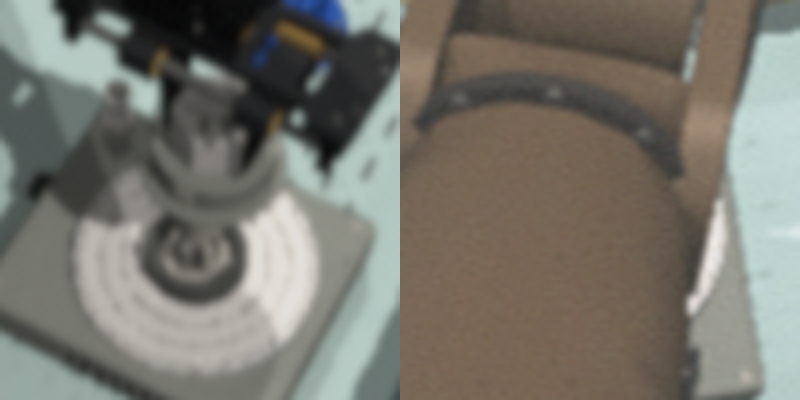

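```bash
python3 - <<'E'
from fit import *
from g import *
def ring(p):
    x,y,zb=p[0],p[1],58
    return [(circ(x,y,zb,50),10),(np.r_[circ(x,y,74,34),circ(x,y,zb,34)],-20),(circ(x,y,74,24.5),30),(np.r_[circ(x,y,80,17),circ(x,y,96,17),circ(x,y,138,12)],-40)]
for n,c in(("scene",(347,249)),("top",(329,148))):
    v=[load(n)+(c,)]
    r=minimize(lambda p:score(ring,p,v),[575,-64],method="Nelder-Mead",options=dict(initial_simplex=[[575,-64],[579,-64],[575,-60]],xatol=.1)); print(n,r.x,r.fun)
im,K,T=cam("scene"); im=np.mean([im]+[cam("scene")[0] for i in range(3)],0)
s=env.state(); x,y,z=s["eef_pos"]; c=np.array([348.,240.])
p=cv2.getRectSubPix(im[:,:,::-1].astype(np.float32),(80,80),tuple(c)); p=cv2.resize(p,(600,600),interpolation=cv2.INTER_CUBIC).clip(0,255).astype(np.uint8)
q=p.copy()
for zz,r,col in((z-38.5,45,(0,0,255)),(z-33.5,45,(0,255,0)),(z-11.5,37,(255,0,0))):
    cv2.polylines(q,[((P(circ(x,y,zz,r),K,T)-c+40)*7.5).round().astype(int).reshape(-1,1,2)],True,col,1)
for zz,r,col in((74,34,(255,255,0)),(66,22,(0,255,255)),(138,8,(0,255,255))):
    cv2.polylines(q,[((P(circ(575.4,-63.8,zz,r),K,T)-c+40)*7.5).round().astype(int).reshape(-1,1,2)],True,col,1)
cv2.imwrite("pics/i.png",q); rows((575.4,-63.8,195,5))
E
```

```text
scene [573.4868927  -63.88637543] 0.1437821090221405
top [572.86814964 -63.49756265] 0.19347795844078064
t 7.12 pos [576.7 -57.  214.3] rpy deg [-1.7999e+02 -1.0000e-02  5.6500e+00] F [ 0.   0.9 -1.9] open 0.482
[-0.0065, 0.022, 0.0643, -0.0001, -0.0001, 0.0073]
```

View pics/i.png

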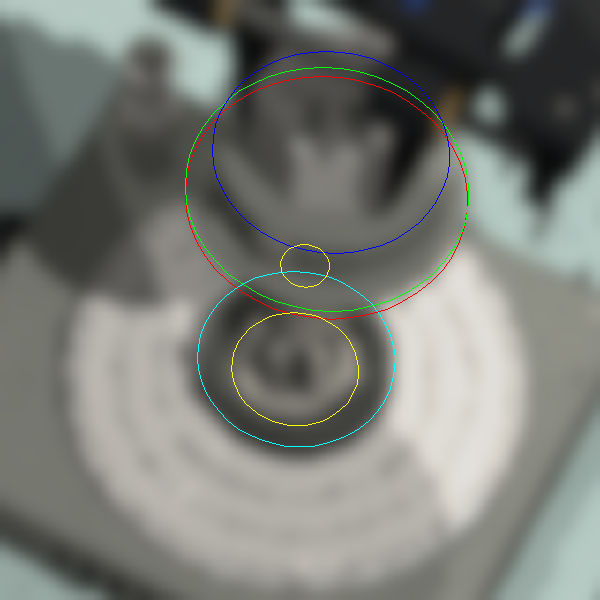

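Request:
send_rows(moves=[[[-0.0095, 0.022, 0, 0, 0, 0.007], [-0.0095, 0.022, 0.04, 0, 0, 0.007], [-0.0095, 0.022, 0.08, 0, 0, 0.007], [-0.0095, 0.022, 0.1, 0, 0, 0.007], [-0.0095, 0.022, 0.11, 0, 0, 0.007], [-0.0095, 0.022, 0.12, 0, 0, 0.007], [-0.0095, 0.022, 0.13, 0, 0, 0.007], [-0.0095, 0.022, 0.14, 0, 0, 0.007], [-0.0095, 0.022, 0.15, 0, 0, 0.007], [-0.0095, 0.022, 0.15, 0, 0, 0.007]]])

```text
t: 7.95
eef_pos: [574.3, -64.7, 168.9]
tcp_rot: [-3.141, 0.0, 0.086]
ft_force: [1.9, 0.0, -2.3]
opening: 0.486
```

```bash
python3 - <<'E'
from g import *
rows((574.5,-63.8,140,5)); print(env.state()["moment"])
E
```

```text
t 7.95 pos [574.3 -64.7 168.9] rpy deg [-1.7999e+02  2.0000e-02  4.9600e+00] F [ 1.9  0.  -2.3] open 0.486
[0.0009, -0.003, 0.0962, -0.0002, 0.0003, -0.0005]
[-0.08067215  0.04896611  0.03949835]
```

Request:
send_rows(moves=[[[0, 0, 0.012, 0, 0, 0], [0, 0, 0.024, 0, 0, 0], [0, 0, 0.036, 0, 0, 0], [0, 0, 0.048, 0, 0, 0], [0, 0, 0.06, 0, 0, 0], [0, 0, 0.072, 0, 0, 0], [0, 0, 0.084, 0, 0, 0], [0, 0, 0.096, 0, 0, 0], [0, 0, 0.096, 0, 0, 0]]])

```text
t: 8.7
eef_pos: [574.2, -64.7, 139.7]
tcp_rot: [-3.141, 0.001, 0.087]
ft_force: [-0.3, 0.8, -2.1]
opening: 0.482
```

Request:
send_rows(moves=[[[0, 0, 0.008, 0, 0, 0], [0, 0, 0.015, 0, 0, 0], [0, 0, 0.02, 0, 0, 0], [0, 0, 0.025, 0, 0, 0], [0, 0, 0.028, 0, 0, 0]]])

```text
t: 9.12
eef_pos: [574.5, -64.7, 131.9]
tcp_rot: [-3.142, -0.0, 0.087]
ft_force: [-0.4, 0.1, -1.6]
opening: 0.485
```

Request:
send_rows(moves=[[[0, 0, 0.005, 0, 0, 0], [0, 0, 0.01, 0, 0, 0], [0, 0, 0.015, 0, 0, 0], [0, 0, 0.02, 0, 0, 0], [0, 0, 0.02, 0, 0, 0]]])

```text
t: 9.53
eef_pos: [574.4, -64.7, 125.8]
tcp_rot: [-3.141, 0.0, 0.087]
ft_force: [0.3, 1.2, -2.9]
opening: 0.482
```

Request:
send_rows(moves=[[[0, 0, 0.008, 0, 0, 0], [0, 0, 0.016, 0, 0, 0], [0, 0, 0.024, 0, 0, 0], [0, 0, 0.032, 0, 0, 0], [0, 0, 0.04, 0, 0, 0], [0, 0, 0.044, 0, 0, 0], [0, 0, 0.044, 0, 0, 0]]])

```text
t: 10.12
eef_pos: [574.4, -64.7, 112.5]
tcp_rot: [-3.141, 0.0, 0.087]
ft_force: [0.0, 0.1, -2.3]
opening: 0.481
```

Request:
send_rows(moves=[[[0, 0, 0.007, 0, 0, 0], [0, 0, 0.014, 0, 0, 0], [0, 0, 0.02, 0, 0, 0], [0, 0, 0.022, 0, 0, 0], [0, 0, 0.022, 0, 0, 0]]])

```text
t: 10.53
eef_pos: [574.5, -64.7, 106.6]
tcp_rot: [3.142, -0.0, 0.087]
ft_force: [-2.5, 1.1, 6.6]
opening: 0.482
```

Request:
send_rows(moves=[[[0, 0, 0.003, 0, 0, 0], [0, 0, 0.006, 0, 0, 0], [0, 0, 0.006, 0, 0, 0], [0, 0, 0.006, 0, 0, 0]]])

```text
t: 10.87
eef_pos: [574.5, -64.8, 105.0]
tcp_rot: [3.141, -0.001, 0.087]
ft_force: [-3.0, -0.4, 8.1]
opening: 0.48
```

Request:
send_rows(moves=[[[0, 0, 0.002, 0, 0, 0], [0, 0, 0.004, 0, 0, 0], [0, 0, 0.006, 0, 0, 0], [0, 0, 0.006, 0, 0, 0], [0, 0, 0.006, 0, 0, 0]]])

```text
t: 11.28
eef_pos: [574.5, -64.7, 104.1]
tcp_rot: [3.141, -0.001, 0.087]
ft_force: [-5.1, 1.1, 17.3]
opening: 0.483
```

Request:
send_rows(moves=[[[0, 0, 0.002, 0, 0, 0], [0, 0, 0.002, 0, 0, 0], [0, 0, 0.002, 0, 0, 0], [0, 0, 0.002, 0, 0, 0], [0, 0, 0.002, 0, 0, 0], [0, 0, 0.002, 0, 0, 0]]])

```text
t: 11.78
eef_pos: [574.6, -64.8, 104.1]
tcp_rot: [3.141, -0.001, 0.087]
ft_force: [-6.9, 1.7, 23.8]
opening: 0.483
```

```bash
python3 - <<'E'
from fit import *
from g import *
im,K,T=cam("scene"); im=np.mean([im]+[cam("scene")[0] for i in range(5)],0)
s=env.state(); x,y,z=s["eef_pos"]; c=np.array([348.,240.])
p=cv2.getRectSubPix(im[:,:,::-1].astype(np.float32),(80,80),tuple(c)); p=cv2.resize(p,(600,600),interpolation=cv2.INTER_CUBIC).clip(0,255).astype(np.uint8)
for zz,r,col in((66,45,(0,0,255)),(71,45,(0,255,0))):
    cv2.polylines(p,[((P(circ(x,y,zz,r),K,T)-c+40)*7.5).round().astype(int).reshape(-1,1,2)],True,col,1)
cv2.imwrite("pics/j.png",p); rows()
E
```

```text
t 12.08 pos [574.6 -64.8 104.1] rpy deg [ 1.7997e+02 -8.0000e-02  4.9800e+00] F [-7.7  1.2 23.2] open 0.48
```

View pics/j.png

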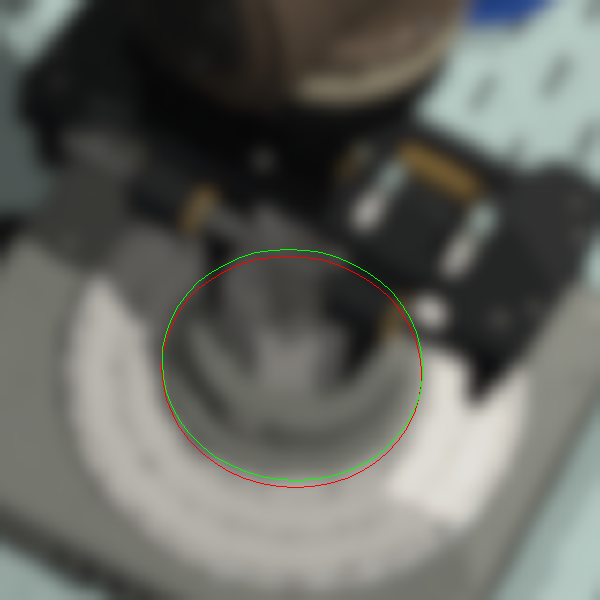

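```bash
python3 -c "
from g import *
env.job_done(); rows()"
```

```text
the job is handed in; nothing more can be done
the job is handed in; nothing more can be done
```

The larger grey hub is meshed on the shaft and pressed down on the shoulder. The arm is still holding it there for you to fit the clip. I handed the job in at about 12 s of the 42 s allowed.

- **Pick-up:** I gripped the hub by its hexagon flats; the opening read about 46 mm. I set its angle from the splines as seen in the pictures.
- **Meshing:** It slid past the spline ends first time, with no rise in force, so no turning search was needed.
- **Seating:** The spring force built up over the last 8 mm, then the hub hit a rigid stop at TCP z = 104.1 mm, which puts its underside at about 66 mm, the shoulder's height. Pressing on raised the force from 17 to 24 N with no further travel. It then stayed at about 23 N, against 10.5 N from the spring, with the grip unchanged.
- **Last picture:** The flange's visible rim is where it should be at home height.

**Disagreements:**
- The two cameras differed by about 2 mm on the hub's position.
- My fits differed by about 2 mm on the shaft's position, apart from one single-camera fit that was about 30 mm out, which I rejected.
- Pressed home, there was a steady side force of about 8 N, within the fit's play.

I did not touch the smaller hub, tape roll, parcel or carton, but I took no final picture of them. The top camera was blocked by the arm during the fit, so the last visual check is from the scene camera only.

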